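# Pin the trays of a freezer rack with its locking rod

### The arm

A 6-joint arm with a two-finger parallel gripper is mounted at the origin on the work surface. World frame = base frame: x ahead of the robot, y to its left, z up, the work surface at z = 0. Lengths are in m, angles in rad, forces in N, time in s.
With the tool pointing down it reaches from about 0.4 to 0.925 m from the base axis. Payload 12.5 kg.
Tool frame: the origin (TCP) lies between the finger pads; the fingertips stand 19 mm ahead of it and the grasp point (between the pads) is the TCP; y points along the fingers, x is the direction in which the jaws open and shut, and the axes are right-handed (so a half turn about y gives the same grasp; the last joint's range is limited). The gripper opens to 95 mm and grips with 3 to 60 N. Pads are 20 mm wide; open, the fingers measure 119 mm over their backs; the gripper's body (75 mm by 180 mm) begins 59 mm behind the grasp point.
Start: joints at [-1.28, 0.491, 1.559, -0, 1.092, -0.106], TCP at [0.242, -0.576, 0.234] pointing down, gripper open.
Joint ranges: [-3.1, 3.1], [-0.84, 2.19], [0.05, 2.79], [-1.13, 4.28], [0.06, 2.93], [-2.69, 2.69]. Speed limits (rad/s): [2.22, 2.22, 2.79, 3.14, 3.14, 3.14].

### API

Orientations are given as a unit quaternion [w, x, y, z].
In Python, from bench import bot gives the robot as it stands. The module is installed in compiled form; this text tells all that it offers.
- The arm moves only by the tool jog_arm, never from a script. Its argument "moves" is one flat list of numbers, 7 for each row, row after row: the turn, a rotation vector about the tool's x, y, z in units of 6 degrees (1.0 is 6 degrees), then the shift along the tool's x, y, z in cm, then the opening, from -1 (shut) to 1 (fully open). In form: [ax, ay, az, dx, dy, dz, fingers, ax, ay, az, dx, dy, dz, fingers, ...]. A call has exactly 8 rows; each row is the pose to reach, as a shift and turn from the pose measured when the call began, along the tool's axes at that moment; what a row does not reach only later rows make up. A row lasts 1/10 s, in which the tool goes at most 50 mm and 8.59 degrees, less where a joint would pass 70% of its speed; a pose out of reach is approached as far as the arm can. A call with a gripper value outside its range is refused whole. The fingers move at their own pace and stop on an object; "force" is the grip in N (left out, the last holds). Time passes only in rows, so rows that repeat a pose let the fingers close, or fill a call up. It gives the time, the measured TCP pose, the force and the opening at its end, in the units of the state.
- bot.state(): the state, without advancing time (a new reading comes with each control period).
- bot.get_image(name): name is "side" or "top"; returns (picture, depth): 480x640x3 uint8, red, green, blue; 480x640 float32, m along the optical axis (not along the pixel's ray), 0 where there is no reading.
- bot.get_calibration(name): a dict with "intrinsics" (3x3 intrinsics, pixels), "R" (3x3) and "t" (3): a world point X has camera coordinates R X + t. Camera axes: x right, y down, z forward; pixel columns grow to the right and rows downward; lengths in m; the calibration is good to about 2 mm. A picture is of the moment at which its call begins. get_calibration takes no time and is no camera call.
- bot.finish_job(): hands the job in, once; it reports no verdict.
The state is a dict: "clock": time; "joint_positions": joint angles; "qd": joint speeds; "tau": joint torques, N m; "tcp_pos": TCP position; "tool_rot": TCP orientation; "force": force on the tool from outside, world axes, zero at the start; "torque": the same for the moment, N m; "grip_width": finger opening in m.
Only numpy, scipy, OpenCV 4.12 (cv2) and the standard library are available. Lean on these libraries where they do the work, as an engineer would, in place of code of your own. Each camera call takes 0.05 s, during which the arm holds its last target. There are 200 camera calls.

### The job

Get the sample rack ready to go back in the freezer: slide the pulled-out upper tray gently all the way in, then take the locking rod from its stand and push it down through the rack's tabs until it is fully home, so that it pins both trays. The trays are loose in their runners, so feel for the holes and never force the rod, and do not disturb the vial and sample boxes on the bench.

Things in the scene. Friction and masses are not known exactly. Their poses are not given: they have to be found in the camera images.
- rack: Two-tier steel freezer rack, fixed. Origin on the bench under the locking rod's axis; x points from its open front into it (trays slide in along +x), y sideways, z up. Body: x 13 to 160 mm, y +-77, z to 138 (flat wire bail at the rear, to 143). Four tabs stick out in front (x -13 to 13, y +-15 mm, 4 mm thick), each with a 10 mm hole meant for x = y = 0. Fixed ones: top tab z 134-138, foot tab z 14-18.
- top_hole (a point): Centre of the rod hole on the upper face of the top tab of the rack, 138 mm above the bench; the rod's collar seats here. Axes as the rack's.
- foot_hole (a point): Centre of the rod hole on the upper face of the foot tab, 18 mm above the bench, straight under top_hole. Below it two brass spring jaws (z 5 to 12 mm) grip the rod: pushing its end through them, the last 8 mm or so, takes about 3 to 8 N, and they then hold it.
- upper_tray (a joint): How far the upper tray (pink-banded box) is out, m: 0 at its hard stop; grows towards the rack's -x; friction 4 N. Its flat front lip, 136 mm wide, z 82-106 mm, has its face at rack x = 13 mm minus this value; push it beside the tab. Its tab: z 82-86 mm. Loose sideways, it lies over to one side: its hole is 3 to 6.5 mm off the axis along the rack's y, side unmeasured; 2 N on the tab shifts it.
- lower_tray (a joint): How far the lower tray (green-banded box) is out, m; it starts at 0, its hard stop. Friction 4 N. Its tab: z 30-34 mm. Loose sideways too, independently of the upper tray: its hole may lie anywhere up to 6.5 mm off the axis along the rack's y, either way, unmeasured; 2 N on the tab shifts it.
- rod: Steel locking rod, 8 mm thick, about 0.09 kg, hanging upright by its collar in the stand. Origin: centre of its lower end, z up along it. Lower end chamfered to 6 mm over 3 mm. Collar 22 mm wide, z 134 to 138 mm. Orange flat grip z 138 to 174 mm, 16 mm thick along the rod's y, 30 mm wide along x. Fully home in the rack the collar rests on the top tab and the lower end is 4 mm above the bench.
- rod_collar (a point): Centre of the underside of the rod's collar, 134 mm above the rod's lower end, on its axis.
- stand: White stand fixed to the bench, 110 x 70 mm foot, 100 x 50 mm top plate at z 150 to 154 mm with two 11 mm holes 44 mm apart along its x; the rod hangs in the one at x = -22 mm, its collar on the top plate, lower end 20 mm above the bench. Origin: centre of its underside.
- sample_box: Open white sample box with a green band, full of capped tubes, 135 x 135 x 46 mm, loose. Origin: centre of its underside. Leave it alone.
- shut_box: Closed small box with a blue band, 76 x 76 x 50 mm, loose. Origin: centre of its underside. Leave it alone.
- vial: Single tube with yellow cap, 13 mm in diameter, 46 mm high, standing loose on the bench. Origin: centre of its underside. Leave it alone.
Things that resemble listed ones, but are neither listed nor needed, are in the scene too. There is more than one size of the rod; the one meant has the size given above.

How it is judged:
By the outcome, as a careful person would: the job done as asked, in the order asked, and still so for the second after the job is handed in, with the robot touching nothing.
It also fails if it takes over 72 s, if anything falls off the work surface, if the arm or the gripper's body presses on something with over 40 N, if the wrist force passes 120 N, or if a joint passes its speed limit or range.

## Working session

There is one attempt and no reset: what is moved stays moved. The work goes in short steps, Python scripts to look and compute and a tool call to move; the robot and the scene stay as the last step left them, time stands still between calls to the robot, and variables do not carry over. Pictures are saved under pics/ and viewed, about 8 in all and at most 12, crops included, and the job is handed in when it is done.

Besides the shell and the picture viewer there is one more tool, called as a command line: name --argument value ..., lists and objects as JSON in quotes. jog_arm: Moves the arm, as the interface text tells. Its arguments: {"type":"object","properties":{"moves":{"type":"array"},"force":{"type":"number"}},"required":["moves"]}

```bash
mkdir -p pics; cat > h.py <<'E'
import numpy as np, cv2, pickle
from bench import bot
from scipy.spatial.transform import Rotation as Rn
def grab(n):
    im,d=bot.get_image(n); c=bot.get_calibration(n); pickle.dump((im,d,c),open(n+'.pkl','wb')); return im,d,c
def load(n): return pickle.load(open(n+'.pkl','rb'))
def save(im,f): cv2.imwrite('pics/'+f,cv2.cvtColor(im,cv2.COLOR_RGB2BGR))
def world(n,u,v,z=None):
    im,d,c=load(n); K=c['intrinsics'];R=c['R'];t=c['t']
    r=np.linalg.inv(K)@[u,v,1.]
    if z is None: s=d[int(round(v)),int(round(u))]; return R.T@(r*s-t)
    o=-R.T@t; w=R.T@r; return o+w*(z-o[2])/w[2]
def proj(n,X):
    c=load(n)[2]; p=c['intrinsics']@(c['R']@np.array(X)+c['t']); return p[:2]/p[2]
def st():
    s=bot.state(); q=s['tool_rot']; M=Rn.from_quat([q[1],q[2],q[3],q[0]]).as_matrix()
    return s,M
def crop(n,u0,v0,u1,v1,k,f): save(cv2.resize(load(n)[0][v0:v1,u0:u1],None,fx=k,fy=k,interpolation=cv2.INTER_CUBIC),f)
E
python3 - <<'E'
from h import *
for n in('top','side'):
    im,d,c=grab(n); save(im,n+'1.png'); print(n,-c['R'].T@c['t'],c['R'][2],c['intrinsics'][0,0])
s,M=st(); print(s,M.round(3))
E
```

```text
top [ 0.3147     -0.02920846  1.2718078 ] [ 0.17001631  0.00512083 -0.98542794] 498.9807081845227
side [ 0.38616061 -0.89963517  0.61217233] [ 0.10780107  0.86091321 -0.49719952] 441.41318808227936
{'clock': 0.1, 'joint_positions': array([-1.27961606e+00,  4.91494432e-01,  1.55943387e+00, -4.89503075e-07,
        1.09171037e+00, -1.05607367e-01]), 'qd': array([-0.0007813 , -0.0006705 , -0.00158171,  0.00050067, -0.00067982,
       -0.00137237]), 'tau': array([ 5.01595350e-03, -6.13622260e+01, -2.58604521e+01,  6.94945687e-02,
        4.70603909e-02, -6.56257112e-05]), 'tcp_pos': array([ 0.24148893, -0.57622266,  0.23310757]), 'tool_rot': array([ 0.58897566, -0.58850359,  0.39192934, -0.39135993]), 'force': array([-0.17124343,  0.28602936, -0.29674657]), 'torque': array([0.00856442, 0.01773858, 0.01188727]), 'grip_width': 0.09492470402548085} [[ 0.386 -0.     0.922]
 [-0.922  0.001  0.386]
 [-0.001 -1.     0.   ]]
```

View pics/top1.png

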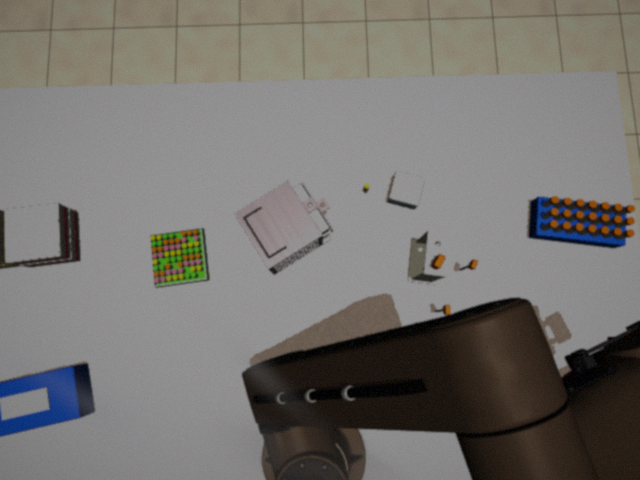

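View pics/side1.png

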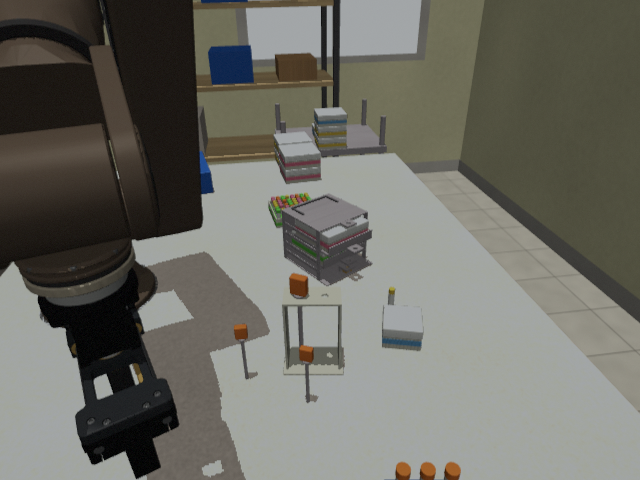

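```bash
python3 - <<'E'
from h import *
a=cv2.resize(load('top')[0][165:325,225:495],None,fx=2.9,fy=2.9,interpolation=cv2.INTER_CUBIC); save(a,'top_crop.png')
a=cv2.resize(load('side')[0][185:405,225:435],None,fx=2.7,fy=2.7,interpolation=cv2.INTER_CUBIC); save(a,'side_crop.png')
for p in [(283,228),(438,262),(366,188),(405,190),(468,265),(441,309),(315,207)]: print(p,world('top',*p).round(4))
for p in [(299,286),(241,332),(306,354),(327,345),(392,292)]: print(p,world('side',*p).round(4))
E
```

```text
(283, 228) [0.5332 0.055  0.1402]
(438, 262) [ 0.4384 -0.2838  0.1954]
(366, 188) [ 0.648  -0.1494  0.0492]
(405, 190) [ 0.6399 -0.2474  0.0495]
(468, 265) [ 0.441  -0.3778  0.0951]
(441, 309) [ 0.3418 -0.3294  0.0008]
(315, 207) [ 0.5813 -0.0201  0.1385]
(299, 286) [ 0.4405 -0.2984  0.18  ]
(241, 332) [ 0.3376 -0.3205  0.1131]
(306, 354) [ 0.4389 -0.3898  0.1143]
(327, 345) [ 0.4948 -0.2565  0.0017]
(392, 292) [ 0.6533 -0.1593  0.0407]
```

View pics/top_crop.png

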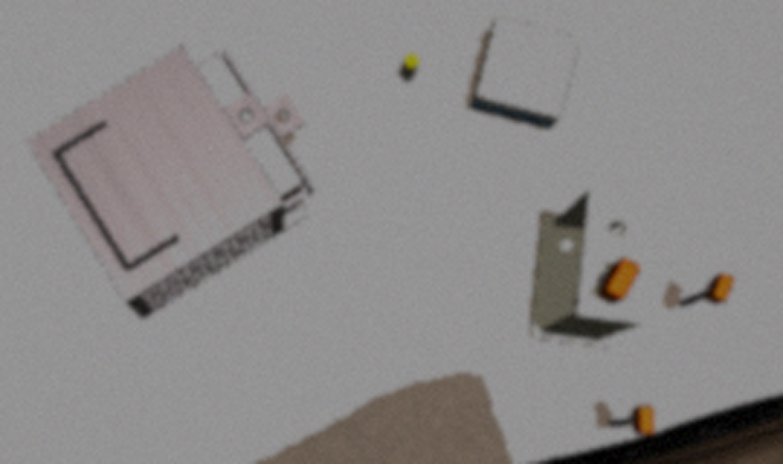

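View pics/side_crop.png

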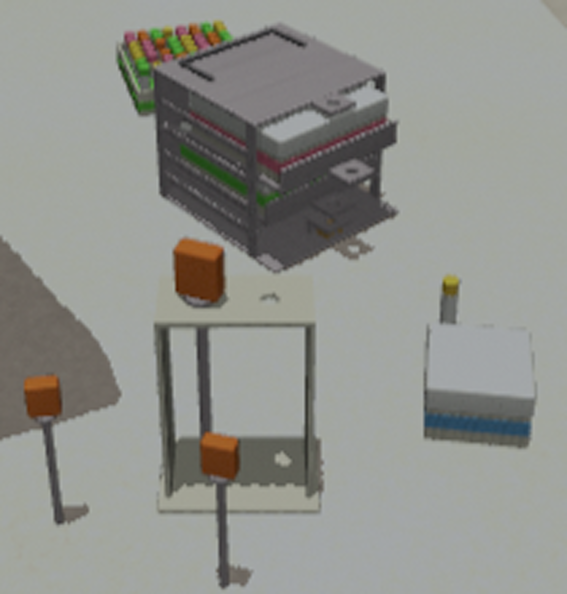

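```bash
cat >> h.py <<'E'
def cloud(n):
    im,d,c=load(n); v,u=np.nonzero(d>0); r=np.linalg.inv(c['intrinsics'])@np.stack([u,v,np.ones_like(u)])
    return ((c['R'].T@(r*d[v,u]-c['t'][:,None])).T, im[v,u].astype(int))
def rect(P):
    c,s,a=cv2.minAreaRect((P[:,:2]*1000).astype(np.float32)); return np.round(c,1),np.round(s,1),round(a,2),len(P)
E
python3 - <<'E'
from h import *
for n in('top','side'):
    P,C=cloud(n); x,y,z=P.T
    orange=(C[:,0]>C[:,2]+60)&(C[:,0]>C[:,1]+40)
    near=lambda cx,cy,r:np.hypot(x-cx,y-cy)<r
    print(n)
    print('rack',rect(P[near(.533,.055,.14)&(z>.130)&(z<.1405)]))
    m=near(.44,-.285,.09)&(z>.147)&(z<.158); print('plate',rect(P[m]),z[m].mean())
    m=near(.44,-.29,.09)&(z>.17)&orange; print('grip',rect(P[m]),z[m].max())
    m=near(.44,-.29,.06)&(z>.189)&orange; print('griptop',rect(P[m]),P[m].mean(0))
for n,(u,v),z in [('top',(310.2,205),.138),('side',(349.8,223.1),.138),('top',(322.9,205),.086),('side',(355,249),.086),('top',(225+617/2.9,165+228/2.9),.154),('side',(324.5,295),.154)]:
    print(n,z,world(n,u,v,z).round(4))
for p in [(35,142),(183,47),(305,190),(135,295)]: print(world('top',225+p[0]/2.9,165+p[1]/2.9,.138).round(4))
print('tray lip ends', [world('top',225+p[0]/2.9,165+p[1]/2.9,.106).round(4) for p in [(225,55),(310,188)]])
E
```

```text
top
rack (array([549.4,  55.2]), array([155.1, 173.4]), 30.87, 3506)
plate (array([ 462.6, -292.1]), array([ 51.4, 100.5]), 81.15, 779) 0.15443988932380387
grip (array([ 441.4, -287.3]), array([14.2, 28.9]), 60.43, 93) 0.19940606692150686
griptop (array([ 441.4, -287.4]), array([13.8, 29. ]), 59.24, 87) [ 0.44106081 -0.28692666  0.19412878]
side
rack (array([549.2,  54.6]), array([158.1, 176.2]), 30.48, 1847)
plate (array([ 462. , -294.4]), array([ 52., 100.]), 80.64, 947) 0.15490731434982355
grip (array([ 439.9, -293.5]), array([16.7, 28.1]), 59.82, 252) 0.19663145386627706
griptop (array([ 440.5, -292.5]), array([14.3, 28.1]), 59.82, 108) [ 0.43956849 -0.29389371  0.1938546 ]
top 0.138 [ 0.5865 -0.009   0.138 ]
side 0.138 [ 0.5902 -0.0122  0.138 ]
top 0.086 [ 0.5981 -0.0391  0.086 ]
side 0.086 [ 0.5969 -0.0436  0.086 ]
top 0.154 [ 0.485  -0.2958  0.154 ]
side 0.154 [ 0.484  -0.2957  0.154 ]
[0.5698 0.1617 0.138 ]
[0.6454 0.0416 0.138 ]
[ 0.5248 -0.0538  0.138 ]
[0.4443 0.0826 0.138 ]
tray lip ends [array([0.6468, 0.0087, 0.106 ]), array([ 0.5322, -0.0586,  0.106 ])]
```

```bash
cat >> h.py <<'E'
O=np.array([.587,-.009,0.]); TH=np.radians(120.7)
ux=np.array([np.cos(TH),np.sin(TH),0]); uy=np.array([-ux[1],ux[0],0]); uz=np.array([0,0,1.])
def rack(p): return O+p[0]*ux+p[1]*uy+p[2]*uz
def torack(X): d=np.array(X)-O; return np.array([d@ux,d@uy,d[2]])
def goal(pos,A,pitch=0,about=None):
    """units row to reach world pos, jaw angle A deg; extra world rotation 'pitch' deg about axis"""
    a=np.radians(A); x=np.array([np.cos(a),np.sin(a),0]); y=np.array([0,0,-1.]); T=np.stack([x,y,np.cross(x,y)],1)
    if about is not None: T=Rn.from_rotvec(np.radians(pitch)*np.array(about)).as_matrix()@T
    s,M=st(); r=Rn.from_matrix(M.T@T).as_rotvec(degrees=True)/6; d=M.T@(np.array(pos)-s['tcp_pos'])*100
    print('row',r.round(2),d.round(2)); return r,d
def rep():
    s,M=st(); print('t',s['clock'].__round__(2),'tcp rack mm',(torack(s['tcp_pos'])*1000).round(1),'F rack',[round(float(s['force']@u),2) for u in(ux,uy,uz)],'w',round(s['grip_width']*1000,1),'q',s['joint_positions'].round(2)); print(M.round(3).tolist())
E
python3 - <<'E'
from h import *
rep(); goal(rack([-.06,0,.30]),30.7); print(rack([-.06,0,.3]))
E
```

```text
t 0.1 tcp rack mm [-311.3  586.7  233.1] F rack [0.33, 0.0, -0.3] w 94.9 q [-1.28  0.49  1.56 -0.    1.09 -0.11]
[[0.386, -0.0, 0.922], [-0.922, 0.001, 0.386], [-0.001, -1.0, 0.0]]
row [-1.000e-02 -1.633e+01 -1.000e-02] [-33.03  -6.65  54.62]
[ 0.61763258 -0.06059114  0.3       ]
```

jog_arm --moves '[0,-1,0,0,-5,0,1,0,-2.2,0,-2,-6.6,4,1,0,-3.4,0,-4.5,-6.6,8,1,0,-4.6,0,-7,-6.6,12,1,0,-6,0,-9.5,-6.6,16,1,0,-7.2,0,-12,-6.6,20,1,0,-8.4,0,-14.5,-6.6,24,1,0,-9.8,0,-17,-6.6,28,1]' --force 8

```text
clock: 0.9
tcp_pos: [0.4348, -0.3095, 0.2992]
tool_rot: [0.706, -0.705, 0.051, -0.05]
force: [0.7, -0.6, 0.4]
grip_width: 0.095
```

```bash
python3 - <<'E'
from h import *
rep(); goal(rack([-.06,0,.30]),30.7)
E
```

```text
t 0.9 tcp rack mm [-180.7  284.3  299.2] F rack [-0.86, -0.34, 0.36] w 95.0 q [-0.74  0.3   1.69  0.    1.16 -0.6 ]
[[0.99, -0.0, 0.142], [-0.142, 0.001, 0.99], [-0.001, -1.0, 0.001]]
row [-0.01 -6.48 -0.  ] [14.56 -0.06 27.24]
```

jog_arm --moves '[0,-1.2,0,2.1,0,4,1,0,-2.4,0,4.2,0,8,1,0,-3.6,0,6.3,0,12,1,0,-4.8,0,8.4,0,16,1,0,-5.8,0,10.6,0,20,1,0,-6.5,0,12.6,0,23.6,1,0,-6.5,0,14.6,0,27.2,1,0,-6.5,0,14.6,0,27.2,1]'

```text
clock: 1.7
tcp_pos: [0.6197, -0.0575, 0.2985]
tool_rot: [0.682, -0.681, -0.189, 0.189]
force: [0.0, 0.0, -0.8]
grip_width: 0.0949
```

```bash
python3 - <<'E'
from h import *
rep(); goal(rack([-.055,0,.107]),30.7)
E
```

```text
t 1.7 tcp rack mm [-58.4  -3.4 298.5] F rack [0.0, -0.06, -0.8] w 94.9 q [-0.2   0.43  1.48  0.    1.23 -0.74]
[[0.857, -0.001, -0.516], [0.516, 0.002, 0.857], [0.0, -1.0, 0.002]]
row [-0.02  0.06  0.  ] [-0.34 19.15  0.3 ]
```

jog_arm --moves '[0,0,0,-0.3,4,0.3,1,0,0,0,-0.3,8,0.3,1,0,0,0,-0.3,12,0.3,1,0,0,0,-0.3,16,0.3,1,0,0,0,-0.3,18,0.3,1,0,0,0,-0.3,19.1,0.3,1,0,0,0,-0.3,19.1,0.6,1,0,0,0,-0.3,19.1,1.0,1]'

```text
clock: 2.5
tcp_pos: [0.6121, -0.0502, 0.1085]
tool_rot: [0.682, -0.681, -0.189, 0.189]
force: [0.2, -0.2, 0.0]
grip_width: 0.0953
```

```bash
python3 - <<'E'
from h import *
rep(); grab('top'); a=load('top')[0]; grab('side')
A=cv2.resize(a[160:260,225:375],(600,400),interpolation=cv2.INTER_CUBIC)
save(A,'pp.png')
E
```

```text
t 2.5 tcp rack mm [-48.2  -0.5 108.5] F rack [-0.27, -0.06, 0.01] w 95.3 q [-0.19  0.62  1.71  0.    0.82 -0.73]
[[0.857, 0.0, -0.515], [0.515, 0.002, 0.857], [0.001, -1.0, 0.001]]
```

View pics/pp.png

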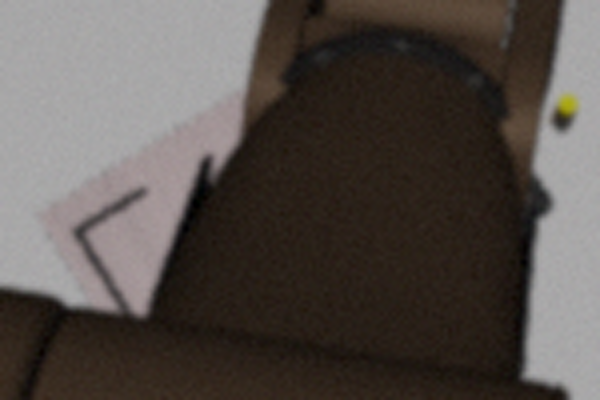

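The arm hides the rack from the top camera here (only the rack's rear and the vial at about (367,186) full-frame are visible). I'll push by force and position.

jog_arm --moves '[0,0,0,0,0,0.5,1,0,0,0,0,0,1.0,1,0,0,0,0,0,1.5,1,0,0,0,0,0,2.0,1,0,0,0,0,0,2.4,1,0,0,0,0,0,2.8,1,0,0,0,0,0,3.2,1,0,0,0,0,0,3.6,1]'

```text
clock: 3.4
tcp_pos: [0.5936, -0.0188, 0.1092]
tool_rot: [0.682, -0.681, -0.19, 0.189]
force: [1.8, -3.3, 2.3]
grip_width: 0.0954
```

```bash
python3 - <<'E'
from h import *
rep()
E
```

```text
t 3.4 tcp rack mm [-11.8  -0.7 109.2] F rack [-3.77, 0.14, 2.27] w 95.4 q [-0.14  0.6   1.76  0.    0.79 -0.69]
[[0.857, 0.002, -0.516], [0.516, 0.002, 0.857], [0.002, -1.0, 0.0]]
```

jog_arm --moves '[0,0,0,0,0,0.3,1,0,0,0,0,0,0.6,1,0,0,0,0,0,0.8,1,0,0,0,0,0,1.0,1,0,0,0,0,0,1.1,1,0,0,0,0,0,1.2,1,0,0,0,0,0,1.3,1,0,0,0,0,0,1.3,1]'

```text
clock: 4.2
tcp_pos: [0.5868, -0.0075, 0.1092]
tool_rot: [0.682, -0.681, -0.19, 0.189]
force: [1.1, -3.6, 2.1]
grip_width: 0.0952
```

```bash
python3 - <<'E'
from h import *
rep()
E
```

```text
t 4.2 tcp rack mm [  1.4  -0.6 109.2] F rack [-3.64, 0.93, 2.1] w 95.2 q [-0.13  0.59  1.78  0.    0.78 -0.67]
[[0.857, 0.002, -0.516], [0.516, 0.002, 0.857], [0.002, -1.0, 0.001]]
```

Not at the stop yet; go on in 1 mm steps.

jog_arm --moves '[0,0,0,0,0,0.08,1,0,0,0,0,0,0.16,1,0,0,0,0,0,0.24,1,0,0,0,0,0,0.3,1,0,0,0,0,0,0.35,1,0,0,0,0,0,0.4,1,0,0,0,0,0,0.4,1,0,0,0,0,0,0.4,1]'

```text
clock: 5.0
tcp_pos: [0.5861, -0.0063, 0.1092]
tool_rot: [-0.681, 0.682, 0.19, -0.188]
force: [8.7, -19.3, -2.4]
grip_width: 0.0951
```

```bash
python3 - <<'E'
from h import *
rep()
E
```

```text
t 5.0 tcp rack mm [  2.8  -0.6 109.2] F rack [-21.05, 2.33, -2.45] w 95.1 q [-0.12  0.59  1.78 -0.    0.77 -0.66]
[[0.857, 0.004, -0.515], [0.515, -0.001, 0.857], [0.003, -1.0, -0.003]]
```

jog_arm --moves '[0,0,0,0,0,-0.3,1,0,0,0,0,0.6,-0.4,1,0,0,0,0,1.2,-0.4,0.2,0,0,0,0,1.2,-0.4,-0.1,0,0,0,0,1.2,-0.4,-0.3,0,0,0,0,1.2,-0.4,-0.6,0,0,0,0,1.2,-0.4,-0.6,0,0,0,0,1.2,-0.4,-0.6]' --force 6

```text
clock: 5.8
tcp_pos: [0.5883, -0.0097, 0.0974]
tool_rot: [-0.681, 0.682, 0.191, -0.187]
force: [-0.3, -0.9, 1.0]
grip_width: 0.0529
```

```bash
python3 - <<'E'
from h import *
rep()
E
```

```text
t 5.8 tcp rack mm [-1.2 -0.8 97.4] F rack [-0.61, 0.66, 0.99] w 52.9 q [-0.13  0.6   1.78 -0.    0.75 -0.67]
[[0.857, 0.005, -0.515], [0.515, -0.001, 0.857], [0.004, -1.0, -0.003]]
```

jog_arm --moves '[0,0,0,0,0,0,-0.6,0,0,0,0,0,0,-0.6,0,0,0,0,0,0,-0.6,0,0,0,0,0,0,-0.6,0,0,0,0,0,0,-0.6,0,0,0,0,0,0,-0.6,0,0,0,0,0,0,-0.6,0,0,0,0,0,0,-0.6]'

```text
clock: 6.6
tcp_pos: [0.5883, -0.0097, 0.0975]
tool_rot: [-0.681, 0.682, 0.191, -0.187]
force: [-1.2, -0.7, 2.2]
grip_width: 0.0297
```

```bash
python3 - <<'E'
from h import *
rep(); print(bot.state()['torque'])
E
```

```text
t 6.6 tcp rack mm [-1.2 -0.7 97.5] F rack [0.04, 1.35, 2.22] w 29.7 q [-0.13  0.6   1.78 -0.    0.75 -0.67]
[[0.857, 0.005, -0.515], [0.515, -0.001, 0.857], [0.004, -1.0, -0.003]]
[-0.15747064  0.19431673  0.00290126]
```

jog_arm --moves '[0,0,0,0,0,0,0.3,0,0,0,0,0,0,0.3,0,0,0,0,0,0,0.3,0,0,0,0,0,-3,0.3,1.2,0,0,0,-0.6,-7,0.3,2.6,0,0,0,-0.6,-7,0.3,4,0,0,0,-0.6,-7,0.3,5.4,0,0,0,-0.6,-7,0.3]'

```text
clock: 7.4
tcp_pos: [0.6248, -0.0702, 0.1044]
tool_rot: [0.845, -0.463, -0.131, 0.233]
force: [-0.5, 0.8, -0.5]
grip_width: 0.0617
```

```bash
sed -i 's/^O=.*/O=np.array([.587,-.009,0.]);/' h.py; python3 - <<'E'
from h import *
rep(); goal(rack([-.07,-.0007,.104]),30.7,40,-uy)
goal(rack([-.012,-.0007,.035]),30.7,40,-uy)
E
```

```text
Traceback (most recent call last):
  File "h.py", line 25, in <module>
    ux=np.array([np.cos(TH),np.sin(TH),0]); uy=np.array([-ux[1],ux[0],0]); uz=np.array([0,0,1.])
                        ^^
NameError: name 'TH' is not defined
```

```bash
sed -i 's/^O=.*/O=np.array([.587,-.009,0.]); TH=np.radians(120.8)/' h.py; python3 - <<'E'
from h import *
rep(); goal(rack([-.07,-.0007,.104]),30.8,40,-uy)
goal(rack([-.012,-.0007,.035]),30.8,40,-uy)
for n in('side','top'): grab(n)
a=load('side')[0][180:320,260:420]; save(cv2.resize(a,None,fx=4.5,fy=4.5,interpolation=cv2.INTER_CUBIC),'s3.png')
E
```

```text
t 7.4 tcp rack mm [-71.9  -1.2 104.4] F rack [0.94, 0.06, -0.47] w 61.7 q [-0.36  0.8   1.44  0.35  1.37 -1.05]
[[0.857, -0.272, -0.437], [0.515, 0.463, 0.721], [0.006, -0.843, 0.537]]
row [1.25 0.06 0.03] [-0.05  0.14  0.14]
row [1.25 0.06 0.03] [-0.07  9.07  1.32]
```

View pics/s3.png

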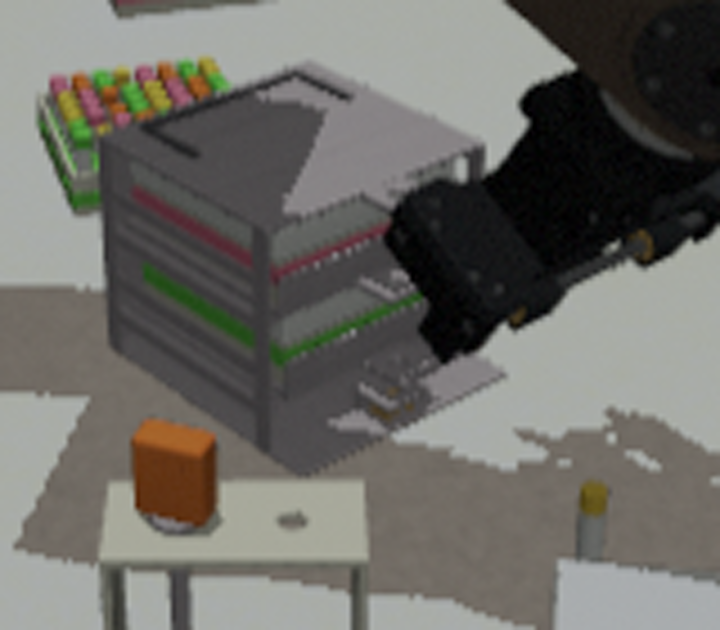

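Upper tray's lip is now flush (pink band at about crop (330,250)); the gripper is pitched in front of the tabs, and vial and stand are untouched. Now going in around the lower tab.

jog_arm --moves '[1.2,0,0,0,0.2,0.1,0.3,1.2,0,0,0,2,0.4,0.3,1.2,0,0,0,4,0.7,0.3,1.2,0,0,0,6,1,0.3,1.2,0,0,-0.05,7.5,1.2,0.3,1.2,0,0,-0.05,8.5,1.3,0.3,1.2,0,0,-0.05,9,1.3,0.3,1.2,0,0,-0.05,9,1.3,-0.2]'

```text
clock: 8.3
tcp_pos: [0.5937, -0.0206, 0.0326]
tool_rot: [0.872, -0.41, -0.114, 0.24]
force: [0.8, -0.3, 0.5]
grip_width: 0.0581
```

```bash
python3 - <<'E'
from h import *
rep(); goal(rack([-.012,-.0007,.035]),30.8,40,-uy)
E
```

```text
t 8.3 tcp rack mm [-13.4   0.1  32.6] F rack [-0.71, -0.54, 0.52] w 58.1 q [-0.33  0.89  1.54  0.44  1.3  -1.12]
[[0.858, -0.326, -0.397], [0.513, 0.548, 0.661], [0.002, -0.771, 0.637]]
row [0.07 0.02 0.01] [ 0.08 -0.09  0.26]
```

Close on the lower tab, correcting 0.8 mm sideways.

jog_arm --moves '[0,0,0,0.08,0,0.1,-0.2,0,0,0,0.08,0,0.1,-0.3,0,0,0,0.08,0,0.1,-0.6,0,0,0,0.08,0,0.1,-0.6,0,0,0,0.08,0,0.1,-0.6,0,0,0,0.08,0,0.1,-0.6,0,0,0,0.08,0,0.1,-0.6,0,0,0,0.08,0,0.1,-0.6]'

```text
clock: 9.1
tcp_pos: [0.5949, -0.0195, 0.0336]
tool_rot: [0.872, -0.411, -0.115, 0.24]
force: [4.4, 2.1, 1.6]
grip_width: 0.0303
```

```bash
python3 - <<'E'
from h import *
rep()
E
```

```text
t 9.1 tcp rack mm [-13.   -1.4  33.6] F rack [-0.41, -4.83, 1.62] w 30.3 q [-0.32  0.89  1.54  0.45  1.3  -1.12]
[[0.859, -0.324, -0.397], [0.513, 0.548, 0.661], [0.004, -0.771, 0.636]]
```

jog_arm --moves '[0,0,0,-0.06,0,0,-0.6,0,0,0,-0.06,0,0,-0.6,0,0,0,-0.06,0,0,-0.6,0,0,0,-0.06,0,0,-0.6,0,0,0,-0.06,0,0,-0.6,0,0,0,-0.06,0,0,-0.6,0,0,0,-0.06,0,0,-0.6,0,0,0,-0.06,0,0,-0.6]'

```text
clock: 9.9
tcp_pos: [0.5949, -0.0195, 0.0336]
tool_rot: [0.872, -0.411, -0.115, 0.239]
force: [4.3, 4.1, -0.6]
grip_width: 0.03
```

```bash
python3 - <<'E'
from h import *
rep()
E
```

```text
t 9.9 tcp rack mm [-13.1  -1.4  33.6] F rack [1.32, -5.79, -0.56] w 30.0 q [-0.32  0.89  1.54  0.45  1.3  -1.12]
[[0.859, -0.323, -0.398], [0.512, 0.548, 0.661], [0.005, -0.772, 0.636]]
```

jog_arm --moves '[0,0,0,0,0,0,0.2,0,0,0,0,0,0,0.2,0,0,0,0,0,0,0.2,0,0,0,0,0,0,0.2,0,0,0,0,-2,-0.2,0.2,0,0,0,0,-6,-0.4,0.2,0,0,0,0,-10,-1,0.2,0,0,0,0,-14,-1,0.2]'

```text
clock: 10.7
tcp_pos: [0.6442, -0.1041, 0.1361]
tool_rot: [0.872, -0.411, -0.115, 0.239]
force: [1.0, -0.5, 0.5]
grip_width: 0.0572
```

```bash
python3 - <<'E'
from h import *
rep(); goal(np.array([.4405,-.290,.30]),60)
for n in('side',): grab(n)
a=load('side')[0][180:320,260:420]; save(cv2.resize(a,None,fx=4.5,fy=4.5,interpolation=cv2.INTER_CUBIC),'s4.png')
E
```

```text
t 10.7 tcp rack mm [-111.    -0.5  136.1] F rack [-0.94, -0.57, 0.46] w 57.2 q [-0.41  0.84  1.29  0.38  1.59 -1.06]
[[0.859, -0.323, -0.397], [0.512, 0.548, 0.661], [0.004, -0.771, 0.636]]
row [-6.43 -4.66  1.71] [-26.96 -16.25   6.22]
```

View pics/s4.png

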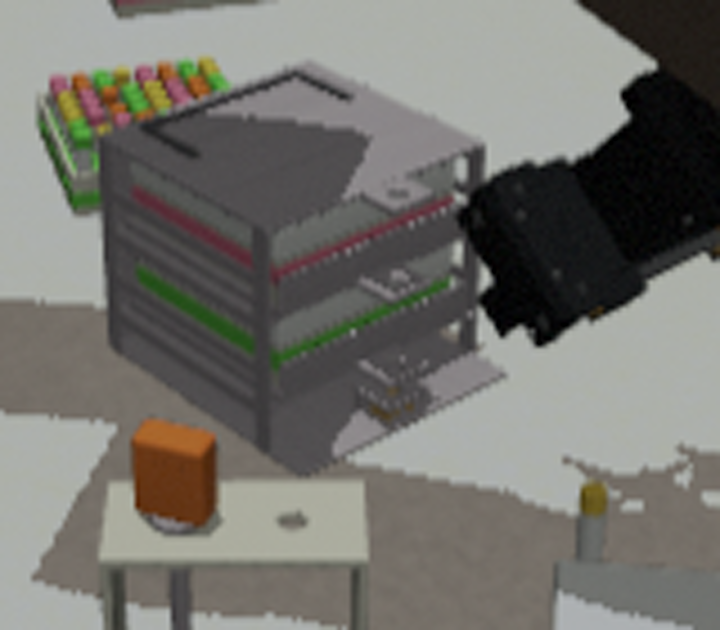

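jog_arm --moves '[-0.6,-0.4,0.1,-2,-4.5,0,0.2,-1.6,-1.1,0.4,-5,-8,1,0.2,-2.6,-1.9,0.7,-9,-10,2,0.2,-3.7,-2.7,1,-13.5,-12,3,0.2,-4.8,-3.5,1.3,-18,-13.5,4,0.2,-5.8,-4.2,1.55,-22,-15,5.2,0.2,-6.43,-4.66,1.71,-26.96,-16.25,6.22,0.2,-6.43,-4.66,1.71,-26.96,-16.25,6.22,0.2]'

```text
clock: 11.55
tcp_pos: [0.4381, -0.2937, 0.3068]
tool_rot: [-0.609, 0.617, 0.355, -0.351]
force: [0.3, -0.2, 0.2]
grip_width: 0.057
```

```bash
python3 - <<'E'
from h import *
rep(); goal(np.array([.4405,-.290,.22]),60);goal(np.array([.4405,-.290,.18]),60)
E
```

```text
t 11.55 tcp rack mm [-168.3  273.7  306.8] F rack [-0.36, -0.16, 0.21] w 57.0 q [-0.72  0.27  1.7   0.    1.15 -1.76]
[[0.502, 0.011, -0.865], [0.865, -0.007, 0.502], [-0.001, -1.0, -0.013]]
row [ 0.13 -0.03 -0.01] [0.45 8.68 0.09]
row [ 0.13 -0.03 -0.01] [ 0.45 12.68  0.14]
```

jog_arm --moves '[0.13,0,0,0.45,2,0,0.2,0.13,0,0,0.45,5,0,0.2,0.13,0,0,0.45,8,0.1,0.2,0.13,0,0,0.45,10,0.1,0.2,0.13,0,0,0.45,11.5,0.14,0.2,0.13,0,0,0.45,12.4,0.14,0,0.13,0,0,0.45,12.7,0.14,-0.2,0.13,0,0,0.45,12.7,0.14,-0.4]' --force 6

```text
clock: 12.35
tcp_pos: [0.4407, -0.29, 0.1798]
tool_rot: [0.613, -0.613, -0.352, 0.353]
force: [0.4, -0.1, 0.3]
grip_width: 0.0384
```

```bash
python3 - <<'E'
from h import *
rep(); goal(np.array([.4405,-.290,.18]),60)
E
```

```text
t 12.35 tcp rack mm [-166.4  269.6  179.8] F rack [-0.3, -0.33, 0.27] w 38.4 q [-0.71  0.42  1.86 -0.    0.86 -1.75]
[[0.502, -0.001, -0.865], [0.865, -0.0, 0.502], [-0.001, -1.0, 0.001]]
row [-0.01 -0.03 -0.01] [-0.01 -0.02  0.02]
```

jog_arm --moves '[0,0,0,0,0,0,-0.8,0,0,0,0,0,0,-0.8,0,0,0,0,0,0,-0.8,0,0,0,0,0,0,-0.8,0,0,0,0,0,0,-0.8,0,0,0,0,0,0,-0.8,0,0,0,0,0,0,-0.8,0,0,0,0,0,0,-0.8]' --force 6

```text
clock: 13.15
tcp_pos: [0.4411, -0.2897, 0.1803]
tool_rot: [-0.613, 0.613, 0.353, -0.353]
force: [2.7, 5.0, 5.0]
grip_width: 0.0161
```

```bash
python3 - <<'E'
from h import *
rep(); s,M=st(); print('tool F',M.T@s['force'],'T',M.T@s['torque'])
E
```

```text
t 13.15 tcp rack mm [-166.4  269.1  180.3] F rack [2.93, -4.85, 5.02] w 16.1 q [-0.71  0.42  1.86 -0.    0.86 -1.75]
[[0.503, 0.0, -0.865], [0.865, -0.0, 0.503], [-0.0, -1.0, -0.0]]
tool F [ 5.65657683 -5.02177429  0.20642319] T [-0.0856369  -0.03792663 -1.20648832]
```

jog_arm --moves '[0,0,0,0.08,0,0,-0.9,0,0,0,0.08,0,0,-0.9,0,0,0,0.08,-0.2,0,-0.9,0,0,0,0.08,-0.6,0,-0.9,0,0,0,0.08,-1.2,0,-0.9,0,0,0,0.08,-2,0,-0.9,0,0,0,0.08,-3,0,-0.9,0,0,0,0.08,-4,0,-0.9]' --force 35

```text
clock: 13.95
tcp_pos: [0.4415, -0.2891, 0.2214]
tool_rot: [-0.613, 0.613, 0.353, -0.353]
force: [0.7, 0.0, -1.7]
grip_width: 0.0159
```

```bash
python3 - <<'E'
from h import *
rep(); s,M=st(); print('tool F',M.T@s['force'],'T',M.T@s['torque'])
E
```

```text
t 13.95 tcp rack mm [-166.1  268.4  221.4] F rack [-0.34, -0.58, -1.69] w 15.9 q [-0.7   0.37  1.81 -0.    0.96 -1.75]
[[0.503, 0.001, -0.865], [0.865, -0.001, 0.503], [-0.0, -1.0, -0.001]]
tool F [ 0.34020439  1.69266522 -0.57824133] T [-0.06835548 -0.03718835 -0.11372777]
```

```bash
python3 - <<'E'
from h import *
goal(rack([0,-.001,.33]),60)
E
```

```text
row [ 0.01 -0.03 -0.  ] [ 31.61 -10.87   1.44]
```

jog_arm --moves '[0,0,0,0,-4,0,-0.9,0,0,0,0,-8,0,-0.9,0,0,0,0,-12,0,-0.9,0,0,0,4,-12,0,-0.9,0,0,0,8,-12,0,-0.9,0,0,0,12,-11.5,0,-0.9,0,0,0,16,-11,0,-0.9,0,0,0,20,-11,0.2,-0.9]'

```text
clock: 14.75
tcp_pos: [0.5406, -0.1135, 0.3317]
tool_rot: [-0.613, 0.613, 0.353, -0.353]
force: [1.1, -0.8, -0.6]
grip_width: 0.016
```

```bash
python3 - <<'E'
from h import *
rep(); goal(rack([0,-.001,.33]),60)
E
```

```text
t 14.75 tcp rack mm [-66.   93.4 331.7] F rack [-1.22, -0.51, -0.59] w 16.0 q [-0.33  0.3   1.6  -0.    1.24 -1.37]
[[0.503, 0.001, -0.864], [0.864, -0.001, 0.503], [-0.0, -1.0, -0.001]]
row [ 0.01 -0.03 -0.  ] [11.45  0.17  1.2 ]
```

jog_arm --moves '[0,0,0,4,0.2,0.4,-0.9,0,0,0,8,0.4,0.8,-0.9,0,0,0,10.5,0.8,1.1,-0.9,0,0,0,11.45,1.2,1.2,-0.9,0,0,0,11.45,1.4,1.2,-0.9,0,0,0,11.45,1.5,1.2,-0.9,0,0,0,11.45,1.5,1.2,-0.9,0,0,0,11.45,1.5,1.2,-0.9]'

```text
clock: 15.55
tcp_pos: [0.5876, -0.0096, 0.317]
tool_rot: [-0.613, 0.614, 0.352, -0.352]
force: [-0.6, -0.2, -1.0]
grip_width: 0.0158
```

```bash
python3 - <<'E'
from h import *
rep(); goal(rack([0,-.001,.315]),60); grab('side')
save(cv2.resize(load('side')[0][90:270,270:430],None,fx=3.3,fy=3.3,interpolation=cv2.INTER_CUBIC),'s5.png')
for p in ([0,0,.138],[0,0,.155],[0,0,.3]): print(p,proj('side',rack(p)))
E
```

```text
t 15.55 tcp rack mm [-8.00e-01 -2.00e-01  3.17e+02] F rack [0.16, 0.6, -0.97] w 15.8 q [-0.13  0.36  1.54 -0.    1.24 -1.17]
[[0.504, 0.001, -0.864], [0.864, -0.001, 0.504], [-0.0, -1.0, -0.001]]
row [ 0.01 -0.04 -0.  ] [0.11 0.2  0.03]
[0, 0, 0.138] [348.17331315 222.58689264]
[0, 0, 0.155] [348.3385589  216.02638673]
[0, 0, 0.3] [349.86831664 155.29269439]
```

View pics/s5.png

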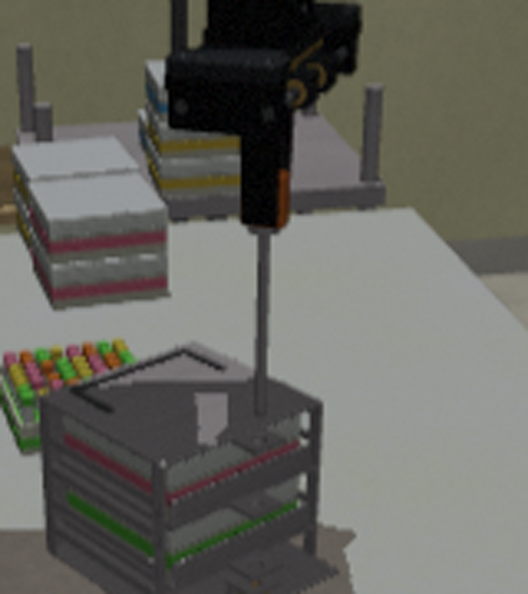

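jog_arm --moves '[0,0,0,0.08,0.4,0.03,-0.9,0,0,0,0.08,0.8,0.03,-0.9,0,0,0,0.08,1.2,0.03,-0.9,0,0,0,0.08,1.5,0.03,-0.9,0,0,0,0.08,1.8,0.03,-0.9,0,0,0,0.08,2.0,0.03,-0.9,0,0,0,0.08,2.2,0.03,-0.9,0,0,0,0.08,2.2,0.03,-0.9]'

```text
clock: 16.4
tcp_pos: [0.5878, -0.0086, 0.2947]
tool_rot: [-0.613, 0.613, 0.352, -0.352]
force: [0.1, 0.1, -0.8]
grip_width: 0.0159
```

```bash
python3 - <<'E'
from h import *
rep()
E
```

```text
t 16.4 tcp rack mm [ -0.   -0.9 294.7] F rack [-0.02, -0.15, -0.78] w 15.9 q [-0.13  0.38  1.57 -0.    1.19 -1.17]
[[0.504, 0.001, -0.864], [0.864, -0.001, 0.504], [-0.0, -1.0, -0.001]]
```

jog_arm --moves '[0,0,0,0,0.1,0,-0.9,0,0,0,0,0.2,0,-0.9,0,0,0,0,0.3,0,-0.9,0,0,0,0,0.4,0,-0.9,0,0,0,0,0.6,0,-0.9,0,0,0,0,0.8,0,-0.9,0,0,0,0,1.0,0,-0.9,0,0,0,0,1.2,0,-0.9]'

```text
clock: 17.2
tcp_pos: [0.5878, -0.0085, 0.2825]
tool_rot: [-0.613, 0.613, 0.352, -0.352]
force: [-0.5, 1.7, 0.5]
grip_width: 0.0159
```

```bash
python3 - <<'E'
from h import *
rep()
E
```

```text
t 17.2 tcp rack mm [  0.   -0.9 282.5] F rack [1.74, -0.47, 0.52] w 15.9 q [-0.13  0.39  1.59 -0.    1.16 -1.17]
[[0.504, 0.001, -0.864], [0.864, -0.0, 0.504], [-0.0, -1.0, -0.001]]
```

jog_arm --moves '[0,0,0,0.02,0.1,0.035,-0.9,0,0,0,0.02,0.5,0.035,-0.9,0,0,0,0.02,0.9,0.035,-0.9,0,0,0,0.02,1.4,0.035,-0.9,0,0,0,0.02,1.9,0.035,-0.9,0,0,0,0.02,2.4,0.035,-0.9,0,0,0,0.02,2.9,0.035,-0.9,0,0,0,0.02,3.2,0.035,-0.9]'

```text
clock: 18.0
tcp_pos: [0.5875, -0.0082, 0.2499]
tool_rot: [-0.613, 0.613, 0.352, -0.352]
force: [0.3, 0.5, -0.0]
grip_width: 0.0157
```

```bash
python3 - <<'E'
from h import *
rep()
E
```

```text
t 18.0 tcp rack mm [  0.5  -0.9 249.9] F rack [0.3, -0.55, -0.02] w 15.7 q [-0.13  0.42  1.63 -0.    1.09 -1.17]
[[0.504, -0.0, -0.864], [0.864, -0.0, 0.504], [-0.0, -1.0, -0.0]]
```

Now through the upper tray's tab (z 86 to 82), in 1 mm steps.

jog_arm --moves '[0,0,0,0,0.2,0,-0.9,0,0,0,0,0.4,0,-0.9,0,0,0,0,0.5,0,-0.9,0,0,0,0,0.6,0,-0.9,0,0,0,0,0.7,0,-0.9,0,0,0,0,0.8,0,-0.9,0,0,0,0,0.8,0,-0.9,0,0,0,0,0.8,0,-0.9]'

```text
clock: 18.8
tcp_pos: [0.5875, -0.0082, 0.2419]
tool_rot: [-0.613, 0.613, 0.352, -0.352]
force: [-0.4, 0.9, -0.7]
grip_width: 0.0157
```

```bash
python3 - <<'E'
from h import *
rep()
E
```

```text
t 18.8 tcp rack mm [  0.5  -0.9 241.9] F rack [1.0, -0.15, -0.68] w 15.7 q [-0.13  0.43  1.64 -0.    1.07 -1.17]
[[0.504, 0.0, -0.864], [0.864, -0.0, 0.504], [-0.0, -1.0, -0.0]]
```

jog_arm --moves '[0,0,0,0,0.1,0,-0.9,0,0,0,0,0.3,0,-0.9,0,0,0,0,0.5,0,-0.9,0,0,0,0,1.1,0,-0.9,0,0,0,0,1.8,0,-0.9,0,0,0,0,2.6,0,-0.9,0,0,0,0,3.4,0,-0.9,0,0,0,0,4.0,0,-0.9]'

```text
clock: 19.6
tcp_pos: [0.5874, -0.0081, 0.2009]
tool_rot: [0.613, -0.613, -0.352, 0.352]
force: [-0.6, 0.4, -0.1]
grip_width: 0.0163
```

```bash
python3 - <<'E'
from h import *
rep()
E
```

```text
t 19.6 tcp rack mm [  0.6  -0.8 200.9] F rack [0.68, 0.34, -0.1] w 16.3 q [-0.13  0.47  1.69 -0.    0.98 -1.17]
[[0.504, -0.001, -0.864], [0.864, -0.0, 0.504], [-0.001, -1.0, 0.0]]
```

Tip at about z 41 mm. Now gently through the lower tab (34 to 30).

jog_arm --moves '[0,0,0,0,0.3,0,-0.9,0,0,0,0,0.6,0,-0.9,0,0,0,0,0.75,0,-0.9,0,0,0,0,0.85,0,-0.9,0,0,0,0,0.95,0,-0.9,0,0,0,0,1.05,0,-0.9,0,0,0,0,1.1,0,-0.9,0,0,0,0,1.1,0,-0.9]'

```text
clock: 20.4
tcp_pos: [0.5874, -0.0081, 0.19]
tool_rot: [0.613, -0.613, -0.352, 0.352]
force: [0.7, 0.9, -0.0]
grip_width: 0.0158
```

```bash
python3 - <<'E'
from h import *
rep()
E
```

```text
t 20.4 tcp rack mm [  0.6  -0.8 190. ] F rack [0.4, -1.01, -0.05] w 15.8 q [-0.13  0.49  1.7  -0.    0.95 -1.17]
[[0.504, -0.001, -0.864], [0.864, -0.0, 0.504], [-0.001, -1.0, 0.0]]
```

Tip at about 30 mm with no contact force: in the lower hole. On to the foot tab (18 to 14).

jog_arm --moves '[0,0,0,0,0.2,0,-0.9,0,0,0,0,0.4,0,-0.9,0,0,0,0,0.6,0,-0.9,0,0,0,0,0.9,0,-0.9,0,0,0,0,1.1,0,-0.9,0,0,0,0,1.3,0,-0.9,0,0,0,0,1.5,0,-0.9,0,0,0,0,1.6,0,-0.9]'

```text
clock: 21.2
tcp_pos: [0.5873, -0.0081, 0.1737]
tool_rot: [0.613, -0.613, -0.352, 0.353]
force: [-0.0, 1.0, -1.0]
grip_width: 0.0159
```

```bash
python3 - <<'E'
from h import *
rep()
E
```

```text
t 21.2 tcp rack mm [  0.6  -0.7 173.7] F rack [0.84, -0.46, -0.99] w 15.9 q [-0.13  0.5   1.72 -0.    0.92 -1.17]
[[0.504, -0.001, -0.864], [0.864, -0.0, 0.504], [-0.001, -1.0, 0.001]]
```

jog_arm --moves '[0,0,0,0,0.15,0,-0.9,0,0,0,0,0.3,0,-0.9,0,0,0,0,0.45,0,-0.9,0,0,0,0,0.6,0,-0.9,0,0,0,0,0.7,0,-0.9,0,0,0,0,0.8,0,-0.9,0,0,0,0,0.9,0,-0.9,0,0,0,0,0.95,0,-0.9]'

```text
clock: 22.0
tcp_pos: [0.5875, -0.0082, 0.1643]
tool_rot: [-0.613, 0.613, 0.352, -0.352]
force: [-1.0, 0.8, 9.8]
grip_width: 0.016
```

```bash
python3 - <<'E'
from h import *
rep()
E
```

```text
t 22.0 tcp rack mm [  0.4  -0.9 164.3] F rack [1.16, 0.45, 9.78] w 16.0 q [-0.13  0.52  1.73 -0.    0.9  -1.17]
[[0.504, -0.0, -0.864], [0.864, -0.0, 0.504], [-0.0, -1.0, 0.0]]
```

jog_arm --moves '[0,0,0,0,0.05,0,-0.9,0,0,0,0,0.1,0,-0.9,0,0,0,0,0.14,0,-0.9,0,0,0,0,0.14,0,-0.9,0,0,0,0,0.14,0,-0.9,0,0,0,0,0.14,0,-0.9,0,0,0,0,0.14,0,-0.9,0,0,0,0,0.14,0,-0.9]'

```text
clock: 22.8
tcp_pos: [0.5876, -0.0082, 0.1643]
tool_rot: [-0.613, 0.613, 0.352, -0.352]
force: [-4.1, 0.5, 17.4]
grip_width: 0.0158
```

```bash
python3 - <<'E'
from h import *
rep()
E
```

```text
t 22.8 tcp rack mm [  0.4  -0.9 164.3] F rack [2.47, 3.26, 17.41] w 15.8 q [-0.13  0.52  1.73 -0.    0.9  -1.17]
[[0.504, 0.001, -0.864], [0.864, -0.0, 0.504], [0.0, -1.0, -0.001]]
```

The force rose to 17 N with no further motion, so the collar is seated. I'll ease off, release and rise.

jog_arm --moves '[0,0,0,0,0,0,-0.9,0,0,0,0,0,0,0,0,0,0,0,0,0,0,0,0,0,0,0,0,0,0,0,0,0,0,0,0,0,0,0,0,-0.5,0,0,0,0,0,0,-3,0,0,0,0,0,0,-7,0,0]'

```text
clock: 23.6
tcp_pos: [0.5867, -0.0081, 0.2335]
tool_rot: [0.614, -0.613, -0.351, 0.353]
force: [-0.2, -0.4, 1.4]
grip_width: 0.0477
```

```bash
python3 - <<'E'
from h import *
rep()
E
```

```text
t 23.6 tcp rack mm [ 1.000e+00 -2.000e-01  2.335e+02] F rack [-0.25, 0.44, 1.4] w 47.7 q [-0.13  0.44  1.65 -0.    1.05 -1.17]
[[0.504, -0.003, -0.864], [0.864, 0.0, 0.504], [-0.002, -1.0, 0.003]]
```

jog_arm --moves '[0,0,0,0,-4,0,0,0,0,0,0,-8,0,0,0,0,0,-4,-11,0,0,0,0,0,-8,-11,0,0,0,0,0,-12,-11,0,0,0,0,0,-16,-11,0,0,0,0,0,-20,-11,0,0,0,0,0,-22,-11,0,0]'

```text
clock: 24.4
tcp_pos: [0.4747, -0.2001, 0.3444]
tool_rot: [0.614, -0.613, -0.351, 0.353]
force: [0.5, 0.2, -0.5]
grip_width: 0.0476
```

```bash
python3 - <<'E'
from h import *
rep(); grab('side'); grab('top')
a=cv2.resize(load('side')[0][170:340,260:430],(425,425),interpolation=cv2.INTER_CUBIC)
b=cv2.resize(load('top')[0][150:270,225:345],(372,425),interpolation=cv2.INTER_CUBIC); save(np.hstack([a,b]),'fin.png')
for n in('top','side'):
    P,C=cloud(n); x,y,z=P.T; o=(C[:,0]>C[:,2]+60)&(C[:,0]>C[:,1]+40)
    m=o&(np.hypot(x-O[0],y-O[1])<.03)&(z>.13); print(n,'grip top z',np.percentile(z[m],95).round(4),torack(P[m].mean(0)).round(4))
E
```

```text
t 24.4 tcp rack mm [-106.6  194.3  344.4] F rack [-0.04, -0.53, -0.5] w 47.6 q [-0.53  0.23  1.66 -0.    1.25 -1.57]
[[0.505, -0.003, -0.863], [0.863, -0.0, 0.505], [-0.002, -1.0, 0.003]]
top grip top z 0.1817 [0.0016 0.0006 0.1771]
side grip top z 0.1789 [-0.0042  0.0063  0.165 ]
```

View pics/fin.png

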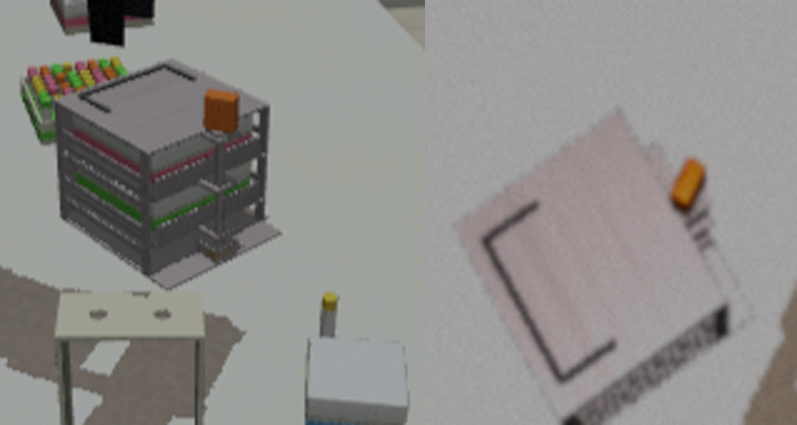

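The picture shows the rod seated in the rack: orange grip at crop (221,112), with the rod running through all four tabs. Both trays are flush, the stand is empty, and the vial, shut box and sample box look undisturbed. The grip top is at about 178 mm, the height expected with the rod home.

```bash
python3 -c "
from bench import bot
bot.finish_job(); print(bot.state()['clock'])"
```

```text
the job is handed in; nothing more can be done
the job is handed in; nothing more can be done
```

The rack is ready: the upper tray is fully in and the locking rod is home through all four tabs, pinning both trays. I handed the job in at about 24.5 s of the 72 s allowed.

- **Upper tray:** I pushed it gently to its hard stop. The force rose from about 4 N while sliding to 21 N at the stop, close to where the stop was expected.
- **Tabs:** I centred each tray's tab by closing the gripper lightly around it together with a fixed tab. I could not confirm that the gripper was also touching the foot tab when I centred the lower one, though the side force suggested it.
- **Rod:** It passed all four holes with less than 2 N at each reading. It met about 10 N in the spring jaws near the end, and 17 N with no further movement once the collar was seated.
- **Last checks:** The top of the grip measured 179 mm (side camera) and 182 mm (top camera), against 178 mm expected with the rod home. In the side view both trays are flush and the stand is empty. The vial, shut box and sample box look undisturbed; I judged that by eye and did not measure it.

The two cameras had disagreed by about 6 mm on the rod's sideways position in the stand. I used the stand's hole positions instead, and the grasp held.

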